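# Draw the mixing tile out of its dock and lay it on the work stand

## Task

The blue mixing tile lies sunk in its red dock, where its sides cannot be gripped. With light fingertip pressure on its top (never more than 25 N) slide it out over the dock's open front until it overhangs enough to pinch by its sides, then carry it over and set it down as gently, flat, centred and lengthwise on the rubber-topped work stand, and let go. Keep the tile level, do not drop it or lay it on the table, and leave the plaster model, the blue bite block and the red case where they are.

Things in the scene. Friction and masses are not known exactly. Their poses are not given: they have to be found in the camera images.
- tile_center (a point): Centre (half-way up) of the loose mixing tile: blue ceramic slab, 120 long (x) x 64 wide (y) x 8 mm thick (z up), about 150 g, three pale discs on top. It starts flat in the dock, along the dock's x, front end flush with the dock's open front edge or up to 3 mm behind it, sides hidden between rails as high as its top. Top frosted (friction about 0.9), underside slick on the bed (about 0.2).
- dock: Fixed red storage dock, origin at its underside, at table height, below the middle of the bed; -x points to its open front, +x to its closed back, z up. Rails 66 mm apart stand either side of the bed, tops 48 mm above the table, outer faces at y = -46 and +58 mm. Inner face of the back wall at x = +64 mm, wall 56 mm high. The front edge is at x = -60 mm; before it is open space down to the table.
- dock_front (a point): Middle of the bed's front edge, 40 mm above the table (dock x = -60 mm), over which the tile is to be edged out. The tile tips off if its centre passes this edge, or if it is pressed where it overhangs.
- shoe_face (a point): Black sprung shoe in the dock's left rail, 34 mm long, from 27 to 61 mm behind the dock's origin; this point is the middle of its face. It presses on the tile's side with about 8 N, so at first sliding takes about 3 N more; it lets go once the tile has moved out some 35 mm. A downward press of 10 to 15 N on the tile's top is enough to drag it, in spite of the shoe.
- bed: The white bed plate of the dock, 6 mm thick; its origin is the centre of its underside, 34 mm above the table, on the dock's origin axis. Its upper face, on which the tile lies, is 40 mm above the table.
- stand: Fixed work stand: aluminium block with black rubber top, 100 long (its x) x 44 wide (its y) x 30 mm high, on a thin flat dark foot plate 130 x 85 x 6 mm that is only for looks (cannot be felt). Origin at the centre of its underside, at table height. It is narrower than the tile, so fingers that hold the tile by its sides pass down beside it.
- stand_top (a point): Centre of the rubber top of the stand, 30 mm above the table; x along the stand's length.
- model: Bystander: white plaster dental model, 58 x 60 x 36 mm, loose. Origin at the centre of its underside.
- bite: Bystander: blue horseshoe-shaped bite block, about 55 x 60 x 18 mm, loose. Origin at the middle of the horseshoe, at its underside.
- case: Bystander: red instrument case with clear lid, 90 x 160 x 44 mm, loose. Origin at the centre of its underside.
- tile: The same tile as a body; origin at the centre of its underside.
Things that resemble listed ones, but are neither listed nor needed, are in the scene too. What is shaped like the dock but orange or purple is not meant.

How it is judged:
By the outcome, as a careful person would: the job done as asked, in the order asked, and still so for the second after the job is handed in, with the robot touching nothing.
It also fails if it takes over 72 s, if anything falls off the work surface, if the arm or the gripper's body presses on something with over 40 N, if the wrist force passes 120 N, or if a joint passes its speed limit or range.

## Robot

A 6-joint arm with a two-finger parallel gripper is mounted at the origin on the work surface. World frame = base frame: x ahead of the robot, y to its left, z up, the work surface at z = 0. Lengths are in m, angles in rad, forces in N, time in s.
With the tool pointing down it reaches from about 0.25 to 0.725 m from the base axis. Payload 4 kg.
Tool frame: the origin (TCP) lies on the centre line of the jaws, within the pads' length; the fingertips stand tip_reach ahead of it and the grasp point (between the pads) lies 5 mm behind it (tip_reach is the distance from the TCP to the fingertips, in m); z points along the fingers, y is the direction in which the jaws open and shut (so a half turn about z gives the same grasp; the last joint's range is limited). The gripper opens to 85 mm and grips with 20 to 120 N. Pads are 22 mm wide; open, the fingers measure 114 mm over their backs; the gripper's body (76 mm by 85 mm) begins 54 mm behind the grasp point. The pads swing forward as they close: fully open they stand 13 mm farther back than shut.
Start: joints at [1.329, 0.241, 0.005, 1.335, 0, 1.571], TCP at [0.12, 0.485, 0.245] pointing down, gripper open.
Joint ranges: [-2.72, 2.72], [-1.05, 1.87], [-1.09, 1.28], [-1.99, 2.15], [-1.42, 1.44], [-3.14, 3.14]. Speed limits (rad/s): [2.79, 2.79, 3.14, 3.14, 3.14, 3.14].

## Interface

Orientations are given as a unit quaternion [x, y, z, w].
In Python, from workcell import * gives the robot as it stands.
- The arm moves only by the tool arm_command, never from a script. Its arguments are lists of equal length, an entry for each row: "translation": the shift along the tool's x, y, z in cm, a list of three; "turn": the turn about the tool's z in rad; "hand": the closure, from 0 (fully open) to 1 (shut). In form: {"translation": [[x, y, z], ...], "turn": [turn, ...], "hand": [hand, ...]}. A call has 1 to 5 rows; each row is the pose to reach, as a shift and turn from the pose commanded when the call began, along the tool's axes at that moment; what a row does not reach only later rows make up. A row lasts 1/12 s, in which the tool goes at most 41.7 mm and 7.16 degrees, less where a joint would pass 70% of its speed; a pose out of reach is approached as far as the arm can. A call with a gripper value outside its range is refused whole. The fingers move at their own pace and stop on an object; the grip force is fixed at half the most. Time passes only in rows, so rows that repeat a pose let the fingers close. It gives the time, the measured TCP pose, the force and the opening at its end, in the units of the state.
- get_obs(): the state, without advancing time (a new reading comes with each control period).
- camera(name): name is "scene" or "top" or "wrist"; returns (picture, depth): 384x512x3 uint8, red, green, blue; 384x512 float32, m along the optical axis (not along the pixel's ray), 0 where there is no reading.
- camera_info(name): a dict with "mtx" (3x3 intrinsics, pixels), "world_to_cam" (4x4, takes a point from world to camera coordinates). Camera axes: x right, y down, z forward; pixel columns grow to the right and rows downward; lengths in m; the calibration is good to about 2 mm. A picture is of the moment at which its call begins: read the wrist's pose just before it. camera_info takes no time and is no camera call; for the wrist camera it gives the pose at the moment of the call.
- job_done(): hands the job in, once; it reports no verdict.
Trained networks look in the newest picture that a camera, given by its name, has taken for a name from the list of things; names that differ only in an ending like _2 or _b are one class to them, and where a whole thing is asked for, a point or a joint stands for the part that bears it (a point fixed in the world has none). Each returns a list of dicts, best first, with "conf" (0 to 1); they miss things now and then, are a little off and sometimes report something else, mostly with a low value. They report only what shows in the picture. A call takes as long as a camera call. They do not tell look-alikes from the thing itself.
- search_frame(camera, name): "location" ([row, column] in pixels, amid what is visible of it).
- spot_point(camera, name): "location" ([row, column] in pixels: a listed point, or the origin of a listed thing).
The state is a dict: "clock": time; "joint_pos": joint angles; "joint_vel": joint speeds; "tau": joint torques, N m; "eef_pos": TCP position; "tool_rot": TCP orientation; "ft_force": force on the tool from outside, world axes, zero at the start; "ft_torque": the same for the moment, N m; "grip_width": finger opening in m.
Only numpy, scipy, OpenCV 4.12 (cv2) and the standard library are available. Lean on these libraries where they do the work, as an engineer would, in place of code of your own. Each camera call takes 0.05 s, during which the arm holds its last target. There are 200 camera calls.

## Working session

There is one attempt and no reset: what is moved stays moved. The work goes in short steps, Python scripts to look and compute and a tool call to move; the robot and the scene stay as the last step left them, time stands still between calls to the robot, and variables do not carry over. Pictures are saved under pics/ and viewed, about 8 in all and at most 12, crops included, and the job is handed in when it is done.

Besides the shell and the picture viewer there is one more tool, called after "Emit:" as name([rows], argument=value, ...), one row to a line, values as JSON. arm_command: Moves the arm, as the interface text tells. Its arguments: {"type":"object","properties":{"translation":{"type":"array","items":{"type":"array","items":{"type":"number"}}},"turn":{"type":"array","items":{"type":"number"}},"hand":{"type":"array","items":{"type":"number"}}},"required":["translation","turn","hand"]}

```bash
mkdir -p pics; ls
cat > h.py <<'E'
from workcell import *
import numpy as np, cv2
np.set_printoptions(precision=4,suppress=True)
def snap(n,f,save=True):
    ci=camera_info(n); p,d=camera(n)
    if save: cv2.imwrite('pics/'+f,p[:,:,::-1])
    np.savez('pics/'+f+'.npz',p=p,d=d,K=ci['mtx'],T=ci['world_to_cam']); return p,d,np.array(ci['mtx']),np.array(ci['world_to_cam'])
def cloud(d,K,T):
    v,u=np.mgrid[:d.shape[0],:d.shape[1]]
    c=np.stack([(u-K[0,2])/K[0,0]*d,(v-K[1,2])/K[1,1]*d,d],-1)
    return (c-T[:3,3])@T[:3,:3]
def ray(rc,K,T,z):
    r,c=rc; R=T[:3,:3]; o=-R.T@T[:3,3]; k=R.T@np.array([(c-K[0,2])/K[0,0],(r-K[1,2])/K[1,1],1])
    return o+k*(z-o[2])/k[2]
def proj(P,K,T):
    c=np.asarray(P)@T[:3,:3].T+T[:3,3]; q=c@K.T; return q[...,:2]/q[...,2:]
E
python3 - <<'E'
from h import *
o=get_obs(); print({k:np.round(v,3) for k,v in o.items()})
for n in['top','scene']:
    p,d,K,T=snap(n,n+'0.png')
    if n=='top':
        for nm,z in [('tile_center',.044),('dock',0),('dock_front',.04),('shoe_face',.044),('bed',.034),('stand',0),('stand_top',.03),('model',0),('bite',0),('case',0)]:
            print(nm,[(np.round(x['location']),round(x['conf'],2),ray(x['location'],K,T,z)[:2]) for x in spot_point(n,nm)[:4]])
a=cv2.imread('pics/top0.png');b=cv2.imread('pics/scene0.png')
cv2.imwrite('pics/a.png',cv2.resize(np.vstack([a,b]),(400,600)))
E
```

```text
pics
{'clock': np.float64(0.0), 'joint_pos': array([ 1.329,  0.241,  0.004,  1.335, -0.   ,  1.571]), 'joint_vel': array([-0.001,  0.   , -0.001, -0.001,  0.   , -0.   ]), 'tau': array([  0.001, -37.231,  25.241,   0.017,  -0.   ,  -0.   ]), 'eef_pos': array([0.12 , 0.485, 0.244]), 'tool_rot': array([ 0.121,  0.993, -0.001, -0.   ]), 'ft_force': array([-0.251,  0.272, -0.448]), 'ft_torque': array([-0.002,  0.051,  0.019]), 'grip_width': np.float64(0.086)}
tile_center [(array([200., 317.]), 0.79, array([ 0.5576, -0.2172])), (array([199., 313.]), 0.32, array([ 0.5603, -0.2088]))]
dock [(array([289., 284.]), 0.97, array([ 0.3382, -0.1155])), (array([208., 315.]), 0.84, array([ 0.5441, -0.217 ])), (array([268., 371.]), 0.75, array([ 0.3757, -0.347 ])), (array([200., 319.]), 0.62, array([ 0.5646, -0.2293]))]
dock_front [(array([222., 317.]), 0.96, array([ 0.5  , -0.214])), (array([297., 384.]), 0.95, array([ 0.3027, -0.3593])), (array([318., 279.]), 0.72, array([ 0.2717, -0.0965])), (array([144., 366.]), 0.67, array([ 0.7008, -0.366 ]))]
shoe_face [(array([105., 357.]), 0.55, array([ 0.8136, -0.352 ])), (array([270., 274.]), 0.51, array([ 0.3878, -0.0929])), (array([185., 303.]), 0.49, array([ 0.6006, -0.1863])), (array([256., 359.]), 0.48, array([ 0.4061, -0.3103]))]
bed [(array([289., 284.]), 0.89, array([ 0.3396, -0.1136])), (array([270., 371.]), 0.83, array([ 0.37  , -0.3372])), (array([122., 369.]), 0.56, array([ 0.7662, -0.3817])), (array([198., 314.]), 0.37, array([ 0.5645, -0.2131]))]
stand [(array([220., 167.]), 0.61, array([0.5409, 0.1784]))]
stand_top [(array([219., 163.]), 0.98, array([0.5387, 0.1826]))]
model [(array([183., 228.]), 0.8, array([0.6302, 0.0127])), (array([136., 235.]), 0.65, array([ 0.7647, -0.0154])), (array([218., 164.]), 0.24, array([0.5456, 0.1871]))]
bite [(array([230., 235.]), 0.52, array([0.5013, 0.0005]))]
case [(array([134., 237.]), 0.56, array([ 0.7696, -0.0218]))]
```

View pics/top0.png

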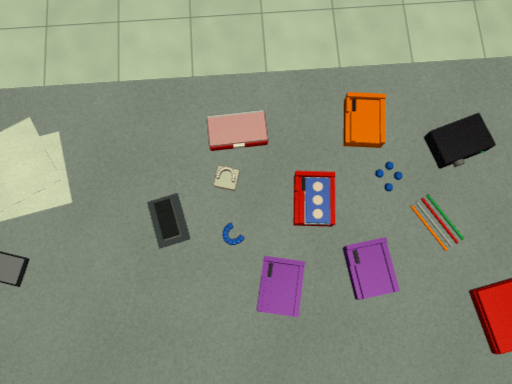

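View pics/scene0.png

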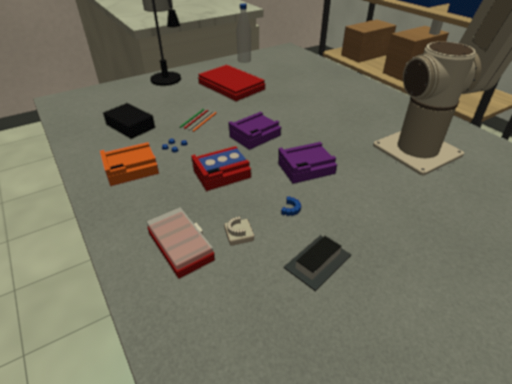

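The top picture shows the red dock with its blue tile and three discs at (row 200, col 317). What could be mistaken for it: purple docks at (287, 281) and (268, 371), an orange one at (120, 366), and a red box at (315, 495). I choose the red one with the tile. Its open front faces the robot (+row), and the shoe is at about (185, 303). The stand is at (220, 168).

```bash
cat >> h.py <<'E'
def rect(mask,W,name):
    n,l,s,_=cv2.connectedComponentsWithStats(mask.astype(np.uint8))
    i=1+np.argmax(s[1:,4]); P=W[l==i]
    (c,sz,a)=cv2.minAreaRect((P[:,:2]*1000).astype(np.float32))
    print(name,'n',s[i,4],'c',np.array(c)/1000,'mean',P.mean(0),'size',np.round(sz,1),'ang',round(a,2),'zmed',np.median(P[:,2])); return l==i
def masks(p,W):
    h=cv2.cvtColor(p,cv2.COLOR_RGB2HSV); z=W[...,2]
    return h,z
E
python3 - <<'E'
from h import *
q=np.load('pics/top0.png.npz');p,d,K,T=[q[k] for k in 'pdKT']
W=cloud(d,K,T);h,z=masks(p,W)
x,y=W[...,0],W[...,1]
near=(abs(x-.56)<.1)&(abs(y+.21)<.08)
m=near&(z>.03); rect(m,W,'dock'); rect(near&(z>.03)&((h[...,0]>100)&(h[...,0]<135)|(h[...,1]<90)),W,'tile')
rect((abs(x-.54)<.1)&(abs(y-.18)<.1)&(z>.02),W,'stand')
for nm,cx,cy in[('model',.63,.013),('bite',.5,0),('case',.765,-.02)]:
    rect((abs(x-cx)<.1)&(abs(y-cy)<.1)&(z>.008)&(z<.06)&d.astype(bool),W,nm)
b=cv2.imread('pics/top0.png')[155:245,260:370]; cv2.imwrite('pics/crop.png',cv2.resize(b,None,fx=6,fy=6,interpolation=cv2.INTER_CUBIC))
print(K, T)
qs=camera_info('wrist');o=get_obs();print(qs['mtx'],np.linalg.inv(qs['world_to_cam']),o['eef_pos'])
import workcell; print([a for a in dir(workcell) if 'tip' in a], )
E
```

```text
dock n 2168 c [ 0.5657 -0.2135] mean [ 0.565  -0.2136  0.0467] size [104.5 137.7] ang 84.18 zmed 0.04751316980334517
tile n 1212 c [ 0.5592 -0.214 ] mean [ 0.5579 -0.2167  0.0473] size [ 71.2 125. ] ang 84.29 zmed 0.04762548513112423
stand n 672 c [0.5396 0.1743] mean [0.5388 0.1736 0.0293] size [100.9  44.7] ang 13.21 zmed 0.029394384456303907
model n 484 c [0.6422 0.0143] mean [0.6402 0.0137 0.0223] size [60.3 58.5] ang 74.35 zmed 0.02029457523252869
bite n 214 c [0.4868 0.0101] mean [0.4852 0.0102 0.0168] size [58.3 42.7] ang 36.69 zmed 0.016815155570677767
case n 2029 c [ 0.768  -0.0238] mean [ 0.7656 -0.0239  0.0409] size [ 96.3 159.8] ang 2.75 zmed 0.04301560390796577
[[441.1279   0.     258.0504]
 [  0.     441.1279 194.6823]
 [  0.       0.       1.    ]] [[-0.0705 -0.9975  0.0016 -0.0258]
 [-0.9737  0.0685 -0.2173  0.5811]
 [ 0.2166 -0.0169 -0.9761  1.0605]
 [ 0.      0.      0.      1.    ]]
[[286.3802   0.     256.0225]
 [  0.     286.3802 194.9499]
 [  0.       0.       1.    ]] [[ 0.2392  0.9364  0.2566  0.0541]
 [ 0.971  -0.2305 -0.064   0.5013]
 [-0.0008  0.2645 -0.9644  0.374 ]
 [ 0.      0.      0.      1.    ]] [0.1197 0.4854 0.2453]
['tip_reach']
```

View pics/crop.png

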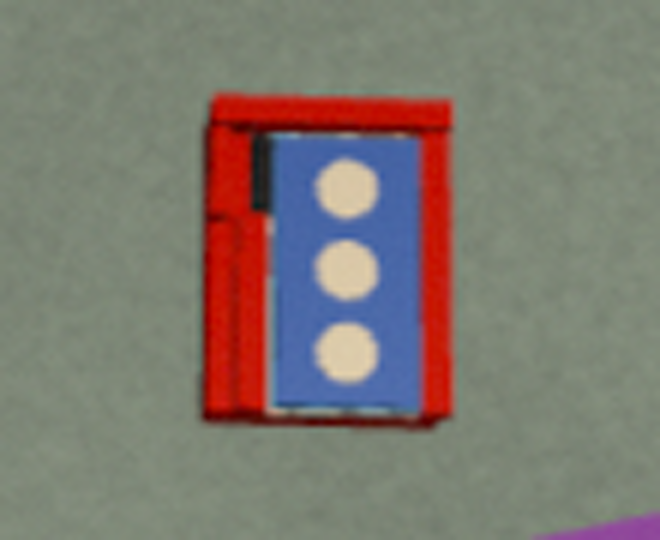

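```bash
cat >> h.py <<'E'
from scipy.spatial.transform import Rotation as Ro
def go(x,y,z,tool_y_deg=None):
    o=get_obs();R=Ro.from_quat(o['tool_rot']).as_matrix();s=R.T@(np.array([x,y,z])-o['eef_pos'])*100
    a=np.degrees(np.arctan2(R[1,1],R[0,1])); t=0 if tool_y_deg is None else -np.radians((tool_y_deg-a+180)%360-180)
    print('shift cm',s,'turn',round(t,4),'| tool_y deg',round(a,2),'pos',o['eef_pos'],'F',o['ft_force'],'t',round(o['clock'],2),'w',round(o['grip_width'],4),'tilt',R[:,2])
E
python3 -c "
from h import *
import workcell
print(workcell.tip_reach); go(.54,.174,.22,103.2)"
```

```text
0.014
shift cm [-48.2634 -20.1734   2.53  ] turn -0.4722 | tool_y deg 76.15 pos [0.1197 0.4854 0.2453] F [-0.2391  0.7609  0.7011] t 0.6 w 0.0855 tilt [-0. -0. -1.]
```

Emit:
arm_command([
  [-48,-20,2.5],
  [-48,-20,2.5],
  [-48,-20,2.5],
  [-48,-20,2.5],
  [-48,-20,2.5],
], turn=[-0.47,-0.47,-0.47,-0.47,-0.47], hand=[0,0,0,0,0])

```text
clock: 1.02
eef_pos: [0.2717, 0.3739, 0.2365]
tool_rot: [-0.117, 0.993, 0.0, 0.0]
ft_force: [0.9, 1.4, -1.0]
grip_width: 0.0854
```

```bash
python3 -c "
from h import *
go(.54,.174,.22,103.2)"
```

```text
shift cm [-21.4614 -25.6664   1.6338] turn 0.0037 | tool_y deg 103.41 pos [0.2717 0.3739 0.2365] F [ 0.8522  1.4154 -1.0406] t 1.02 w 0.0854 tilt [ 0.0002  0.0009 -1.    ]
```

Emit:
arm_command([
  [-21,-25.5,1.6],
  [-21,-25.5,1.6],
  [-21,-25.5,1.6],
  [-21,-25.5,1.6],
  [-21,-25.5,1.6],
], turn=[0,0,0,0,0], hand=[0.5,1,1,1,1])

```text
clock: 1.43
eef_pos: [0.4376, 0.2463, 0.2264]
tool_rot: [-0.114, 0.994, 0.0, 0.0]
ft_force: [0.6, 1.1, 0.4]
grip_width: 0.0256
```

Emit:
arm_command([
  [-7,-8,0.5],
  [-7,-8,0.5],
  [-7,-8,0.5],
  [-7,-8,0.5],
], turn=[0,0,0,0], hand=[1,1,1,1])

```text
clock: 1.77
eef_pos: [0.5261, 0.1825, 0.2204]
tool_rot: [-0.111, 0.994, -0.001, 0.001]
ft_force: [-0.3, 0.4, 0.8]
grip_width: -0.0003
```

Run:
```python
from h import *
go(.54,.174,.22,103.2)
p,d,K,T=snap('wrist','w1.png'); W=cloud(d,K,T); x,y,z=W[...,0],W[...,1],W[...,2]
rect((abs(x-.54)<.1)&(abs(y-.175)<.1)&(z>.024)&(z<.036)&(d>0),W,'stand')
print([(r['location'],r['conf'],ray(r['location'],K,T,.03)) for r in spot_point('wrist','stand_top')])
o=get_obs();go(.565-.01,-.2135,.21,84.5)
```

```text
shift cm [-1.1727 -1.134   0.0437] turn -0.0082 | tool_y deg 102.73 pos [0.5261 0.1825 0.2204] F [-0.326   0.4077  0.7716] t 1.77 w -0.0003 tilt [ 0.0013 -0.0011 -1.    ]
stand n 3228 c [0.5385 0.1759] mean [0.5363 0.1755 0.0299] size [100.2  44. ] ang 13.82 zmed 0.029937772116624697
[([186.0, 247.3], 0.62, array([0.5375, 0.1743, 0.03  ])), ([185.1, 249.9], 0.23, array([0.5358, 0.177 , 0.03  ]))]
shift cm [  5.7884 -39.5592   1.0661] turn 0.322 | tool_y deg 102.95 pos [0.5228 0.185  0.2207] F [ 0.8838  0.5132 -0.0514] t 1.87 w 0.0001 tilt [-0.0012  0.     -1.    ]
```

Emit:
arm_command([
  [5.8,-39.5,1],
  [5.8,-39.5,1],
  [5.8,-39.5,1],
  [5.8,-39.5,1],
  [5.8,-39.5,1],
], turn=[0.32,0.32,0.32,0.32,0.32], hand=[1,1,1,1,1])

```text
clock: 2.28
eef_pos: [0.5387, -0.0217, 0.2165]
tool_rot: [0.044, 0.999, 0.0, 0.0]
ft_force: [0.4, -0.1, 0.2]
grip_width: -0.0002
```

```bash
python3 -c "
from h import *
go(.555,-.2135,.21,84.5)"
```

```text
shift cm [ -3.3201 -18.9623   0.6427] turn 0.0073 | tool_y deg 84.92 pos [ 0.5387 -0.0217  0.2165] F [ 0.388  -0.0821  0.2301] t 2.28 w -0.0002 tilt [ 0.0003  0.0004 -1.    ]
```

Emit:
arm_command([
  [-3.3,-19,0.6],
  [-3.3,-19,0.6],
  [-3.3,-19,0.6],
  [-3.3,-19,0.6],
  [-3.3,-19,0.6],
], turn=[0,0,0,0,0], hand=[1,1,1,1,1])

```text
clock: 2.7
eef_pos: [0.5547, -0.2159, 0.2103]
tool_rot: [0.046, 0.999, -0.0, 0.0]
ft_force: [0.7, 0.4, -0.3]
grip_width: -0.0
```

Emit:
arm_command([
  [0,0,0],
  [0,0,0],
], turn=[0,0], hand=[1,1])

```text
clock: 2.87
eef_pos: [0.5547, -0.2138, 0.2099]
tool_rot: [0.046, 0.999, 0.0, -0.0]
ft_force: [0.5, 0.9, -0.1]
grip_width: 0.0001
```

```bash
cat > look.py <<'E'
from h import *
import sys
go(.555,-.2135,.21,84.5)
p,d,K,T=snap('wrist',sys.argv[1]); W=cloud(d,K,T); h,z=masks(p,W); x,y=W[...,0],W[...,1]
near=(abs(x-.54)<.15)&(abs(y+.21)<.1)&(d>0)
blue=near&(h[...,0]>100)&(h[...,0]<135)&(h[...,1]>60)&(z>.042)&(z<.054)
red=near&((h[...,0]<8)|(h[...,0]>172))&(h[...,1]>120)
rect(blue,W,'tile');rect(red&(z>.042)&(z<.052),W,'rail');rect(red&(z>.042)&(z<.07),W,'dock');rect(red&(z>.0525),W,'wall')
q=(red&(z>.043)&(z<.05)); 
m=rect(q&(y+.2135>(.565-x)*.1),W,'L'); m=rect(q&(y+.2135<(.565-x)*.1),W,'R')
E
python3 look.py w2.png
```

```text
shift cm [-0.0302  0.0373 -0.0091] turn 0.0032 | tool_y deg 84.68 pos [ 0.5547 -0.2138  0.2099] F [ 0.52    0.9423 -0.0656] t 2.87 w 0.0001 tilt [-0.0005  0.0009 -1.    ]
tile n 4769 c [ 0.5572 -0.2178] mean [ 0.5503 -0.2178  0.0479] size [ 64.3 117.4] ang 84.87 zmed 0.04792199147378083
rail n 1430 c [ 0.5552 -0.2564] mean [ 0.553  -0.2561  0.048 ] size [ 18.4 124.6] ang 87.25 zmed 0.048014345797872754
dock n 1623 c [ 0.561  -0.2541] mean [ 0.5612 -0.2567  0.0489] size [ 18.8 135.4] ang 84.46 zmed 0.04811821366411291
wall n 247 c [ 0.592  -0.1828] mean [ 0.623  -0.1796  0.0688] size [93.  22.1] ang 8.2 zmed 0.05597434789667909
L n 1066 c [ 0.5422 -0.1756] mean [ 0.5404 -0.1757  0.0478] size [13.3 83.4] ang 84.49 zmed 0.047890373746313726
R n 1403 c [ 0.5552 -0.2564] mean [ 0.552  -0.2561  0.048 ] size [ 18.4 124.6] ang 87.25 zmed 0.04800263469676875
```

View pics/w2.png

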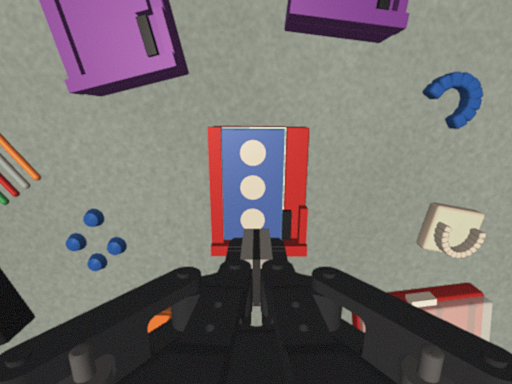

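Emit:
arm_command([
  [-2.2,-0.35,4],
  [-2.2,-0.35,8],
  [-2.2,-0.35,11.5],
  [-2.2,-0.35,13.5],
  [-2.2,-0.35,13.7],
], turn=[0,0,0,0,0], hand=[1,1,1,1,1])

```text
clock: 3.33
eef_pos: [0.5729, -0.2152, 0.0677]
tool_rot: [0.044, 0.999, 0.002, -0.005]
ft_force: [-0.9, 0.2, 0.1]
grip_width: 0.0002
```

Emit:
arm_command([
  [0,0,0],
  [0,0,0.1],
  [0,0,0.2],
  [0,0,0.3],
], turn=[0,0,0,0], hand=[1,1,1,1])

```text
clock: 3.67
eef_pos: [0.5784, -0.2197, 0.0726]
tool_rot: [0.046, 0.999, -0.001, 0.002]
ft_force: [0.2, -0.2, 0.1]
grip_width: 0.0003
```

```bash
python3 -c "
from h import *
go(.5765,-.2195,.062,84.85)"
```

```text
shift cm [0.1959 0.     1.0636] turn -0.0013 | tool_y deg 84.78 pos [ 0.5784 -0.2197  0.0726] F [ 0.1683 -0.1886  0.1282] t 3.67 w 0.0003 tilt [ 0.0045 -0.0017 -1.    ]
```

Emit:
arm_command([
  [0,0,0],
  [0,0,0],
  [0,0,0.1],
  [0,0,0.2],
  [0,0,0.3],
], turn=[0,0,0,0,0], hand=[1,1,1,1,1])

```text
clock: 4.08
eef_pos: [0.5766, -0.2196, 0.067]
tool_rot: [0.046, 0.999, -0.0, 0.0]
ft_force: [0.3, 0.1, 0.0]
grip_width: -0.0
```

Emit:
arm_command([
  [0,0,0.1],
  [0,0,0.2],
  [0,0,0.3],
  [0,0,0.3],
], turn=[0,0,0,0], hand=[1,1,1,1])

```text
clock: 4.42
eef_pos: [0.5764, -0.2194, 0.0636]
tool_rot: [0.046, 0.999, 0.0, -0.0]
ft_force: [-0.1, -0.2, -0.0]
grip_width: -0.0001
```

Emit:
arm_command([
  [0,0,0.1],
  [0,0,0.15],
  [0,0,0.2],
], turn=[0,0,0], hand=[1,1,1])

```text
clock: 4.67
eef_pos: [0.5767, -0.2195, 0.0621]
tool_rot: [0.046, 0.999, -0.0, 0.0]
ft_force: [-1.3, 0.4, 3.4]
grip_width: -0.0003
```

Contact, 3.4 N. Pressing a little more.

Emit:
arm_command([
  [0,0,0.03],
  [0,0,0.05],
  [0,0,0.05],
], turn=[0,0,0], hand=[1,1,1])

```text
clock: 4.92
eef_pos: [0.5767, -0.2195, 0.0621]
tool_rot: [0.046, 0.999, -0.0, 0.0]
ft_force: [-1.5, 1.1, 5.3]
grip_width: -0.0002
```

Emit:
arm_command([
  [0,0,0.05],
  [0,0,0.1],
  [0,0,0.1],
], turn=[0,0,0], hand=[1,1,1])

```text
clock: 5.17
eef_pos: [0.5767, -0.2195, 0.0621]
tool_rot: [0.046, 0.999, -0.0, 0.0]
ft_force: [-3.7, 2.2, 10.3]
grip_width: -0.0002
```

Emit:
arm_command([
  [0.1,0,0.06],
  [0.3,0,0.06],
  [0.5,0,0.06],
  [0.7,0,0.06],
  [0.9,0,0.06],
], turn=[0,0,0,0,0], hand=[1,1,1,1,1])

```text
clock: 5.58
eef_pos: [0.5714, -0.219, 0.0621]
tool_rot: [0.045, 0.999, -0.0, 0.004]
ft_force: [3.6, 2.5, 5.8]
grip_width: -0.0002
```

Emit:
arm_command([
  [0,0,0.1],
  [0,0,0.1],
  [0.2,0,0.12],
  [0.4,0,0.12],
  [0.6,0,0.12],
], turn=[0,0,0,0,0], hand=[1,1,1,1,1])

```text
clock: 6.0
eef_pos: [0.5668, -0.2186, 0.0621]
tool_rot: [0.045, 0.999, -0.001, 0.006]
ft_force: [4.8, 1.6, 8.8]
grip_width: -0.0001
```

```bash
python3 look.py w3.png
```

```text
shift cm [  1.0478   0.3889 -14.8034] turn 0.0053 | tool_y deg 84.8 pos [ 0.5668 -0.2186  0.0621] F [4.7657 1.6025 8.7596] t 6.0 w -0.0001 tilt [ 0.0116 -0.0015 -0.9999]
tile n 15710 c [ 0.5369 -0.2157] mean [ 0.5267 -0.2155  0.0479] size [65.  97.8] ang 84.67 zmed 0.04795084777352147
rail n 4326 c [ 0.5442 -0.1759] mean [ 0.539  -0.1761  0.0477] size [13.9 86.2] ang 84.55 zmed 0.047915262549506524
dock n 4326 c [ 0.5442 -0.1759] mean [ 0.539  -0.1761  0.0477] size [13.9 86.2] ang 84.55 zmed 0.047915262549506524
wall n 63 c [ 0.5555 -0.1883] mean [ 0.5561 -0.1875  0.0966] size [13.   2.6] ang 83.42 zmed 0.09655112858510778
L n 4266 c [ 0.543  -0.1758] mean [ 0.539  -0.176   0.0478] size [13.9 83.8] ang 84.55 zmed 0.047926147782726615
R n 3936 c [ 0.5351 -0.2546] mean [ 0.5315 -0.2541  0.048 ] size [13.5 84. ] ang 84.28 zmed 0.04804710757884638
```

Emit:
arm_command([
  [0.25,0,0.03],
  [0.5,0,0.03],
  [0.75,0,0.03],
  [1.0,0,0.03],
  [1.25,0,0.03],
], turn=[0,0,0,0,0], hand=[1,1,1,1,1])

```text
clock: 6.47
eef_pos: [0.5548, -0.2174, 0.0621]
tool_rot: [0.045, 0.999, -0.0, 0.006]
ft_force: [5.6, 2.5, 9.9]
grip_width: 0.0
```

Emit:
arm_command([
  [0.25,0,0],
  [0.5,0,0],
  [0.75,0,0],
  [1.0,0,0],
  [1.25,0,0],
], turn=[0,0,0,0,0], hand=[1,1,1,1,1])

```text
clock: 6.88
eef_pos: [0.5423, -0.2161, 0.0621]
tool_rot: [0.045, 0.999, -0.0, 0.006]
ft_force: [4.0, 3.0, 12.0]
grip_width: -0.0001
```

Emit:
arm_command([
  [0.2,0,0],
  [0.4,0,0],
  [0.6,0,0],
  [0.8,0,0],
  [0.8,0,0],
], turn=[0,0,0,0,0], hand=[1,1,1,1,1])

```text
clock: 7.3
eef_pos: [0.5333, -0.2152, 0.062]
tool_rot: [0.045, 0.999, -0.0, 0.005]
ft_force: [2.6, 2.9, 12.4]
grip_width: -0.0
```

```bash
python3 look.py w4.png
```

```text
shift cm [ -2.3048   0.3718 -14.7727] turn 0.0053 | tool_y deg 84.8 pos [ 0.5333 -0.2152  0.062 ] F [ 2.5967  2.9407 12.3648] t 7.3 w -0.0 tilt [ 0.0105 -0.0009 -0.9999]
tile n 15697 c [ 0.5032 -0.2132] mean [ 0.4932 -0.2121  0.0479] size [64.5 97.4] ang 84.14 zmed 0.047956853799849666
rail n 2407 c [ 0.5265 -0.1742] mean [ 0.5236 -0.1745  0.0476] size [13.7 52.7] ang 84.46 zmed 0.04789900622038476
dock n 2407 c [ 0.5265 -0.1742] mean [ 0.5236 -0.1745  0.0476] size [13.7 52.7] ang 84.46 zmed 0.04789900622038476
wall n 50 c [ 0.522  -0.1862] mean [ 0.5224 -0.1856  0.0954] size [10.8  2.3] ang 84.85 zmed 0.09492995242112026
L n 2357 c [ 0.5265 -0.1742] mean [ 0.5236 -0.1744  0.0477] size [13.7 52.7] ang 84.46 zmed 0.0479162491166242
R n 2175 c [ 0.5182 -0.2529] mean [ 0.5161 -0.2526  0.048 ] size [13.3 51.3] ang 84.21 zmed 0.048058369887743
```

Emit:
arm_command([
  [0.25,0,0],
  [0.5,0,0],
  [0.7,0,0],
  [0.9,0,0],
  [0.9,0,0],
], turn=[0,0,0,0,0], hand=[1,1,1,1,1])

```text
clock: 7.77
eef_pos: [0.5244, -0.2144, 0.062]
tool_rot: [0.045, 0.999, -0.0, 0.005]
ft_force: [2.5, 3.4, 13.3]
grip_width: -0.0003
```

```bash
python3 look.py w5.png | head -2
```

```text
shift cm [ -3.1998   0.3684 -14.7616] turn 0.0053 | tool_y deg 84.8 pos [ 0.5244 -0.2144  0.062 ] F [ 2.5043  3.4435 13.278 ] t 7.77 w -0.0003 tilt [ 0.0107 -0.0008 -0.9999]
tile n 15680 c [ 0.4943 -0.2123] mean [ 0.4843 -0.2112  0.0479] size [64.4 97.3] ang 84.23 zmed 0.047963900104749754
```

Emit:
arm_command([
  [-0.15,0,0],
  [-0.3,0,0],
  [-0.3,0,0],
], turn=[0,0,0], hand=[1,1,1])

```text
clock: 8.07
eef_pos: [0.5252, -0.2145, 0.062]
tool_rot: [0.046, 0.999, -0.0, 0.003]
ft_force: [-3.1, 3.5, 18.5]
grip_width: 0.0005
```

Emit:
arm_command([
  [0.1,0,-0.1],
  [0.1,0,-0.25],
  [0.1,0,-0.5],
  [0.1,0,-1.0],
  [0.1,0,-2.0],
], turn=[0,0,0,0,0], hand=[1,1,1,1,1])

```text
clock: 8.48
eef_pos: [0.5205, -0.214, 0.0773]
tool_rot: [0.046, 0.999, 0.001, -0.002]
ft_force: [0.3, 0.3, -0.9]
grip_width: 0.0003
```

```bash
python3 -c "
from h import *
go(.477,-.2113,.14,84.6)"
```

```text
shift cm [ 4.3832 -0.1206 -6.2586] turn 0.0023 | tool_y deg 84.73 pos [ 0.5205 -0.214   0.0773] F [ 0.334   0.2667 -0.9116] t 8.48 w 0.0003 tilt [-0.0035  0.0013 -1.    ]
```

Emit:
arm_command([
  [0,0,-3],
  [2,-0.1,-6],
  [4.4,-0.1,-7],
  [4.4,-0.1,-7],
  [4.4,-0.1,-7],
], turn=[0,0,0,0,0], hand=[1,1,0,0,0])

```text
clock: 8.9
eef_pos: [0.4778, -0.2117, 0.1499]
tool_rot: [0.046, 0.999, -0.0, 0.001]
ft_force: [-0.4, -0.6, 0.1]
grip_width: 0.0358
```

Emit:
arm_command([
  [0,0,0],
  [0,0,0],
  [0,0,0],
], turn=[0,0,0], hand=[0,0,0])

```text
clock: 9.15
eef_pos: [0.4781, -0.2113, 0.1475]
tool_rot: [0.046, 0.999, 0.0, -0.001]
ft_force: [-0.2, 0.4, -0.2]
grip_width: 0.0724
```

```bash
python3 look.py w6.png
```

```text
shift cm [-7.6669  0.4847 -6.2645] turn 0.0045 | tool_y deg 84.76 pos [ 0.4781 -0.2113  0.1475] F [-0.1919  0.4171 -0.1575] t 9.15 w 0.0724 tilt [-0.0014  0.0006 -1.    ]
tile n 7364 c [ 0.5048 -0.2131] mean [ 0.4996 -0.2126  0.0479] size [ 63.9 119.9] ang 84.17 zmed 0.04795061933685887
rail n 1454 c [ 0.5422 -0.2551] mean [ 0.5386 -0.2548  0.048 ] size [13.1 99.9] ang 84.52 zmed 0.048030341666180254
dock n 1454 c [ 0.5422 -0.2551] mean [ 0.5386 -0.2548  0.048 ] size [13.1 99.9] ang 84.52 zmed 0.048030341666180254
wall n 33 c [ 0.4686 -0.1958] mean [ 0.4686 -0.1957  0.2081] size [5.3 1.7] ang 77.36 zmed 0.2076275140841408
L n 1378 c [ 0.5491 -0.1764] mean [ 0.5406 -0.1759  0.0478] size [13.2 98.3] ang 84.33 zmed 0.04791135486657516
R n 1448 c [ 0.5422 -0.2551] mean [ 0.5388 -0.2548  0.048 ] size [13.1 99.9] ang 84.52 zmed 0.04803202344956857
```

View pics/w6.png

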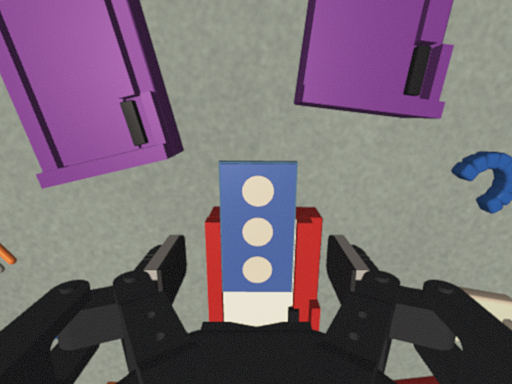

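Emit:
arm_command([
  [-0.15,0.09,0],
  [-0.15,0.09,2],
  [-0.15,0.09,4],
  [-0.15,0.09,6],
  [-0.15,0.09,7],
], turn=[0.006,0.006,0.006,0.006,0.006], hand=[0,0,0,0,0])

```text
clock: 9.62
eef_pos: [0.4784, -0.2099, 0.0758]
tool_rot: [0.049, 0.999, 0.001, -0.002]
ft_force: [0.4, -0.3, -0.3]
grip_width: 0.0851
```

Emit:
arm_command([
  [0,0,0],
  [0,0,1],
  [0,0,2],
  [0,0,3],
  [0,0,3],
], turn=[0,0,0,0,0], hand=[0,0,0,0,0])

```text
clock: 10.03
eef_pos: [0.4784, -0.2101, 0.0466]
tool_rot: [0.049, 0.999, 0.001, -0.001]
ft_force: [-1.1, 0.1, 0.5]
grip_width: 0.0855
```

```bash
python3 look.py w7.png | head -2; python3 -c "
from h import *
go(.4799,-.2106,.034,84.3)"
```

```text
shift cm [ -7.6101   0.4287 -16.3617] turn -0.0018 | tool_y deg 84.4 pos [ 0.4784 -0.2101  0.0466] F [-1.1367  0.0653  0.4824] t 10.03 w 0.0855 tilt [-0.0027  0.0012 -1.    ]
tile n 12812 c [ 0.4827 -0.211 ] mean [ 0.4749 -0.2101  0.0478] size [65.  76.1] ang 84.32 zmed 0.047957855734223356
shift cm [-0.1241 -0.0204  1.3403] turn 0.0016 | tool_y deg 84.39 pos [ 0.4787 -0.2103  0.0474] F [-0.7522  0.1543  0.7211] t 10.08 w 0.0857 tilt [-0.0021  0.0009 -1.    ]
```

View pics/w7.png

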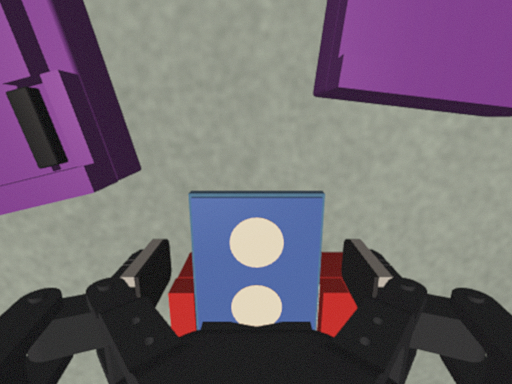

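Run:
```python
from h import *
q=np.load('pics/w7.png.npz');p,d,K,T=[q[k] for k in 'pdKT'];W=cloud(d,K,T)
for r,c in [(242,165),(255,160),(265,140),(285,125),(300,120),(280,165),(242,350),(262,370),(285,385),(300,395),(300,180),(290,185),(270,340),(192,257)]: print(r,c,W[r,c],p[r,c])
e=W-np.array([.4787,-.2103,0]); s=e[...,0]*.9953-e[...,1]*.097; l=e[...,0]*.097+e[...,1]*.9953; m=(d>0)&(W[...,2]>.03)&(W[...,2]<.12)&(abs(l)>.036)&(abs(l)<.062)&(p.max(-1).astype(int)-p.min(-1)<25)&(abs(s)<.03)
for z0 in np.arange(.03,.12,.01):
    k=m&(abs(W[...,2]-z0)<.005)
    if k.sum()>5: print(round(z0,3),k.sum(),'s',s[k].min(),s[k].max(),'l',np.percentile(l[k],[0,25,75,100]))
```

```text
242 165 [ 0.4631 -0.2516  0.0524] [25 24 23]
255 160 [ 0.4661 -0.2522  0.0595] [21 17 22]
265 140 [ 0.4622 -0.2542  0.0752] [93 88 83]
285 125 [ 0.4614 -0.2531  0.0903] [33 34 33]
300 120 [ 0.4613 -0.2508  0.099 ] [20 21 22]
280 165 [ 0.4805 -0.2535  0.0565] [25 22 24]
242 350 [ 0.4705 -0.1665  0.0546] [28 27 27]
262 370 [ 0.4711 -0.1642  0.0725] [93 89 83]
285 385 [ 0.4702 -0.1658  0.0899] [52 53 49]
300 395 [ 0.4703 -0.1662  0.098 ] [24 24 24]
300 180 [ 0.4967 -0.251   0.0493] [197  46  40]
290 185 [ 0.4931 -0.2486  0.0462] [95 27 24]
270 340 [ 0.5017 -0.1636  0.0259] [94 29 25]
192 257 [ 0.4453 -0.2068  0.045 ] [43 58 70]
0.05 642 s -0.012835370656777544 0.010332380580883219 l [-0.055  -0.0427  0.0428  0.0556]
0.06 1181 s -0.013084471612812435 0.009789638144569297 l [-0.0567 -0.0429  0.0429  0.0567]
0.07 1451 s -0.01305330093474825 0.010035037793192755 l [-0.0568 -0.0429  0.0429  0.0565]
0.08 1325 s -0.013048908144748725 0.0035253308996562034 l [-0.0565 -0.0437  0.0437  0.0559]
0.09 1629 s -0.015474206213015741 0.01149053084378194 l [-0.062  -0.0503  0.0503  0.062 ]
0.1 6010 s -0.014366310006979188 0.011619511772239924 l [-0.062  -0.0554  0.0559  0.062 ]
0.11 3281 s -0.019176888493620488 0.011221284310650937 l [-0.062  -0.0429  0.0429  0.062 ]
```

Emit:
arm_command([
  [0,0,0.5],
  [0,0,1.0],
  [0,0,1.3],
  [0,0,1.3],
  [0,0,1.3],
], turn=[0,0,0,0,0], hand=[0,0,0,0,0.1])

```text
clock: 10.5
eef_pos: [0.4794, -0.2106, 0.0353]
tool_rot: [0.049, 0.999, 0.0, -0.0]
ft_force: [0.2, -0.5, 0.6]
grip_width: 0.0771
```

Emit:
arm_command([
  [0,0,0],
  [0,0,0],
  [0,0,0],
  [0,0,0],
  [0,0,0],
], turn=[0,0,0,0,0], hand=[0.15,0.2,0.25,0.3,0.4])

```text
clock: 10.92
eef_pos: [0.4798, -0.2105, 0.036]
tool_rot: [0.049, 0.999, 0.0, 0.0]
ft_force: [-0.0, 1.9, 4.8]
grip_width: 0.0621
```

Emit:
arm_command([
  [0,0,0],
  [0,0,0],
  [0,0,0],
  [0,0,0],
], turn=[0,0,0,0], hand=[0.6,1,1,1])

```text
clock: 11.25
eef_pos: [0.4799, -0.2105, 0.036]
tool_rot: [0.049, 0.999, 0.0, 0.0]
ft_force: [-1.0, 2.0, 5.1]
grip_width: 0.0624
```

Emit:
arm_command([
  [0,0,-0.2],
  [0,0,-0.5],
  [0,0,-1.0],
  [0,0,-1.6],
  [0,0,-2.4],
], turn=[0,0,0,0,0], hand=[1,1,1,1,1])

```text
clock: 11.67
eef_pos: [0.4791, -0.2107, 0.0595]
tool_rot: [0.049, 0.999, -0.0, -0.001]
ft_force: [-0.3, 0.6, -1.1]
grip_width: 0.0626
```

Emit:
arm_command([
  [0,0,-1],
  [0,0,-2.5],
  [0,0,-4.5],
  [0,0,-6],
  [0,0,-6.5],
], turn=[0,0,0,0,0], hand=[1,1,1,1,1])

```text
clock: 12.08
eef_pos: [0.4813, -0.2116, 0.128]
tool_rot: [0.049, 0.999, -0.001, 0.003]
ft_force: [0.3, -0.4, -0.9]
grip_width: 0.0624
```

```bash
cat > tl.py <<'E'
from h import *
import sys
def tile(f,save=False):
    go(0,0,0); o=get_obs(); R=Ro.from_quat(o['tool_rot']).as_matrix()
    p,d,K,T=snap('wrist',f); W=cloud(d,K,T); h=cv2.cvtColor(p,cv2.COLOR_RGB2HSV)
    L=(W-o['eef_pos'])@R
    m=(d>0)&(h[...,0]>100)&(h[...,0]<135)&(h[...,1]>60)&(abs(L[...,2]+.012)<.03)&(abs(L[...,1])<.04)&(abs(L[...,0])<.1)
    rect(m,np.stack([L[...,0],L[...,1],W[...,2]],-1),'tile in tool xy'); P=L[m]
    P=P[abs(P[:,2]-np.median(P[:,2]))<.004]
    A=np.c_[P[:,:2],np.ones(len(P))]; k=np.linalg.lstsq(A,P[:,2],rcond=None)[0]; print('plane slope deg (x,y), z at 0',np.degrees(k[:2]),k[2], 'xmax',P[:,0].max(),'y',P[:,1].min(),P[:,1].max())
if __name__=='__main__': tile(sys.argv[1])
E
python3 tl.py w8.png
```

```text
shift cm [50.0392 16.3696 12.4971] turn 0 | tool_y deg 84.39 pos [ 0.4813 -0.2116  0.128 ] F [ 0.3412 -0.3608 -0.9474] t 12.08 w 0.0624 tilt [ 0.0052 -0.0024 -1.    ]
tile in tool xy n 13961 c [ 0.0009 -0.0006] mean [ 0.0074 -0.0003  0.1394] size [65.6 69.1] ang 88.08 zmed 0.13955646336221714
plane slope deg (x,y), z at 0 [0.5227 0.0794] -0.011553805925060709 xmax 0.034864171852738185 y -0.0325948609423784 0.03225363799563399
```

View pics/w8.png

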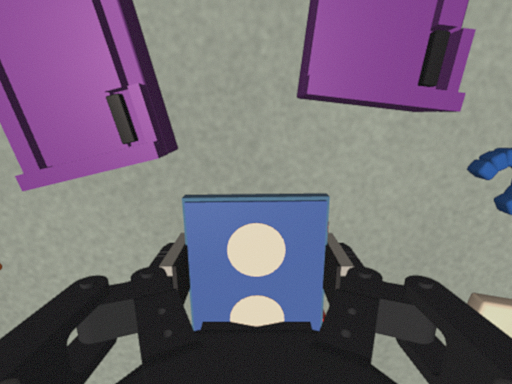

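```bash
python3 -c "
from h import *
go(.48,.05,.16,103.5)"
```

```text
shift cm [ 2.6705 26.0093 -3.2925] turn -0.3336 | tool_y deg 84.39 pos [ 0.4813 -0.2115  0.1277] F [-0.0885 -0.3447 -0.8708] t 12.13 w 0.0627 tilt [ 0.0052 -0.0025 -1.    ]
```

Emit:
arm_command([
  [0.2,1.5,-1],
  [0.5,4,-2.5],
  [0.9,7,-3.3],
  [1.3,10,-3.3],
  [1.7,13,-3.3],
], turn=[-0.02,-0.06,-0.1,-0.14,-0.18], hand=[1,1,1,1,1])

```text
clock: 12.55
eef_pos: [0.4752, -0.0787, 0.1576]
tool_rot: [-0.042, 0.999, -0.0, 0.0]
ft_force: [0.8, -0.7, -3.2]
grip_width: 0.0624
```

```bash
python3 -c "
from h import *
go(.48,.05,.16,103.5)"
```

```text
shift cm [-1.5482 12.7825 -0.2415] turn -0.1525 | tool_y deg 94.76 pos [ 0.4752 -0.0787  0.1576] F [ 0.7659 -0.6972 -3.2033] t 12.55 w 0.0624 tilt [ 0.0007 -0.0002 -1.    ]
```

Emit:
arm_command([
  [-0.4,3,0],
  [-0.8,6.5,0],
  [-1.2,9.5,0],
  [-1.5,11.5,0],
  [-1.5,12.5,0],
], turn=[-0.04,-0.08,-0.12,-0.152,-0.152], hand=[1,1,1,1,1])

```text
clock: 12.97
eef_pos: [0.4797, 0.0486, 0.1569]
tool_rot: [-0.119, 0.993, 0.0, -0.0]
ft_force: [0.7, -0.0, -0.8]
grip_width: 0.0623
```

Emit:
arm_command([
  [0,0,0],
  [0,0,0],
  [0,0,0],
  [0,0,0],
  [0,0,0],
], turn=[0,0,0,0,0], hand=[1,1,1,1,1])

```text
clock: 13.38
eef_pos: [0.48, 0.045, 0.1574]
tool_rot: [-0.116, 0.993, -0.0, -0.0]
ft_force: [-0.4, -0.6, -1.6]
grip_width: 0.0627
```

```bash
cat > st.py <<'E'
from h import *
for k in range(2):
    p,d,K,T=snap('wrist','ws%d.png'%k,k==0); W=cloud(d,K,T); x,y,z=W[...,0],W[...,1],W[...,2]
    rect((abs(x-.54)<.1)&(abs(y-.175)<.1)&(z>.024)&(z<.036)&(d>0),W,'stand')
p,d,K,T=snap('top','tops.png'); W=cloud(d,K,T); x,y,z=W[...,0],W[...,1],W[...,2]
rect((abs(x-.54)<.1)&(abs(y-.18)<.1)&(z>.02)&(z<.036),W,'stand top cam')
from tl import tile; tile('w9.png')
go(.5145,.1694,.10,103.5)
E
python3 st.py
```

```text
stand n 1814 c [0.5168 0.1709] mean [0.5082 0.1717 0.0296] size [56.5 45.2] ang 12.97 zmed 0.029771407685006197
stand n 1810 c [0.5167 0.1708] mean [0.5082 0.1717 0.0296] size [56.2 45.2] ang 12.53 zmed 0.029773867827512353Traceback (most recent call last):
  File "st.py", line 6, in <module>
    rect((abs(x-.54)<.1)&(abs(y-.18)<.1)&(z>.02)&(z<.036),W,'stand top cam')
    ~~~~^^^^^^^^^^^^^^^^^^^^^^^^^^^^^^^^^^^^^^^^^^^^^^^^^^^^^^^^^^^^^^^^^^^^
  File "h.py", line 19, in rect
    i=1+np.argmax(s[1:,4]); P=W[l==i]
        ~~~~~~~~~^^^^^^^^^
    return _wrapfunc(a, 'argmax', axis=axis, out=out, **kwds)
    return bound(*args, **kwds)
ValueError: attempt to get argmax of an empty sequence
```

View pics/ws0.png

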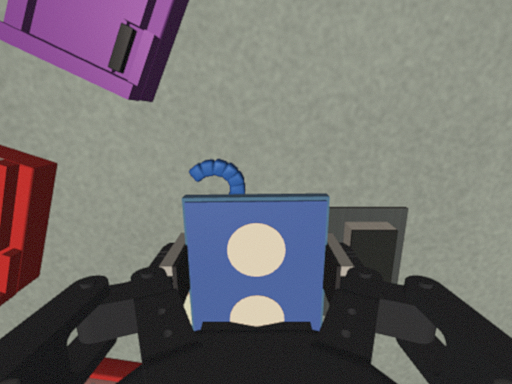

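```bash
python3 -c "
from tl import *
tile('w9.png'); go(.5144,.1698,.10,103.5)"
```

```text
shift cm [47.7588  6.6507 15.7433] turn 0 | tool_y deg 103.33 pos [0.4801 0.0454 0.1574] F [ 0.1359 -0.45   -1.1114] t 13.53 w 0.0625 tilt [ 0. -0. -1.]
tile in tool xy n 14013 c [ 0.0001 -0.0004] mean [0.0076 0.0001 0.1688] size [65.6 69.4] ang 89.54 zmed 0.1690197747571627
plane slope deg (x,y), z at 0 [0.5542 0.1259] -0.011548515340667607 xmax 0.034987749900868524 y -0.03267119616775851 0.032595943347227145
shift cm [-6.2105 11.2915  5.7442] turn -0.0026 | tool_y deg 103.35 pos [0.48   0.0456 0.1574] F [-0.3696  0.6134 -1.0023] t 13.58 w 0.0621 tilt [ 0.0001 -0.0001 -1.    ]
```

Emit:
arm_command([
  [-1,2,0],
  [-2.8,5,0.5],
  [-4.6,8.3,1.5],
  [-6,10.8,3],
  [-6.2,11.3,4],
], turn=[-0.003,-0.003,-0.003,-0.003,-0.003], hand=[1,1,1,1,1])

```text
clock: 14.0
eef_pos: [0.5156, 0.1746, 0.1167]
tool_rot: [-0.12, 0.993, 0.001, 0.001]
ft_force: [0.9, -0.7, -1.5]
grip_width: 0.0622
```

Emit:
arm_command([
  [0,0,1],
  [0,0,2],
  [0,0,3],
  [0,0,3.5],
  [0,0,3.5],
], turn=[0,0,0,0,0], hand=[1,1,1,1,1])

```text
clock: 14.42
eef_pos: [0.5129, 0.1689, 0.081]
tool_rot: [-0.117, 0.993, -0.0, -0.002]
ft_force: [-0.3, -0.1, -0.8]
grip_width: 0.0623
```

Emit:
arm_command([
  [0,0,0],
  [0,0,0],
  [0,0,0],
  [0,0,0],
], turn=[0,0,0,0], hand=[1,1,1,1])

```text
clock: 14.75
eef_pos: [0.5146, 0.1705, 0.0832]
tool_rot: [-0.118, 0.993, 0.0, 0.001]
ft_force: [0.4, -0.6, -1.6]
grip_width: 0.0622
```

Run:
```python
from tl import *
go(.5142,.1698,.0264,103.5); tile('w10.png')
p,d,K,T=snap('top','t10.png');print(spot_point('top','tile_center')[:2])
cv2.imwrite('pics/t10c.png',cv2.resize(p[140:280,100:260,::-1],None,fx=4,fy=4))
```

```text
shift cm [ 0.0662 -0.0558  5.6785] turn 0.0013 | tool_y deg 103.57 pos [0.5146 0.1705 0.0832] F [ 0.4046 -0.5834 -1.6427] t 14.75 w 0.0622 tilt [ 0.0014  0.0005 -1.    ]
shift cm [54.0389 -4.4955  8.2364] turn 0 | tool_y deg 103.57 pos [0.5146 0.1705 0.0832] F [ 0.4046 -0.5834 -1.6427] t 14.75 w 0.0622 tilt [ 0.0014  0.0005 -1.    ]
tile in tool xy n 14020 c [ 0.0004 -0.0005] mean [ 0.0076 -0.      0.0945] size [65.6 69.5] ang 88.76 zmed 0.09471478316422602
plane slope deg (x,y), z at 0 [0.5507 0.0847] -0.011514261755503883 xmax 0.03500991008676451 y -0.032361117498238244 0.03245972813064912
[{'location': [216.2, 161.6], 'conf': 0.94}]
```

View pics/w10.png

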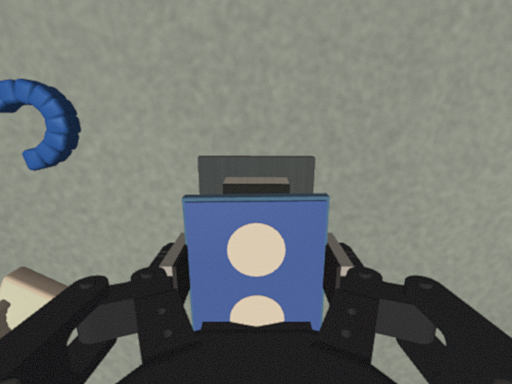

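Run:
```python
from h import *
q=np.load('pics/w10.png.npz');p,d,K,T=[q[k] for k in 'pdKT'];W=cloud(d,K,T)
R=Ro.from_quat(get_obs()['tool_rot']).as_matrix();e=get_obs()['eef_pos'];print(e)
L=(W-e)@R
m=(d>0)&(W[...,2]>.026)&(W[...,2]<.034); m[:150]=0;m[200:]=0
P=L[m];print(len(P),P[:,0].min(),P[:,0].max(),'y',P[:,1].min(),P[:,1].max())
for lo,hi in((-.02,-.01),(-.01,0),(0,.01),(.01,.02)):
    k=(P[:,1]>lo)&(P[:,1]<hi);print(P[k,0].max())
```

```text
[0.5143 0.1706 0.0828]
688 0.018516914901430166 0.02550291320006904 y -0.02196964883478626 0.021910154578856048
0.025432854867466582
0.025313351426787353
0.025418474013966463
0.02525181439406846
```

Emit:
arm_command([
  [0,0,0.8],
  [0,0,2],
  [0,0,3.2],
  [0,0,4.2],
  [0,0,4.6],
], turn=[0,0,0,0,0], hand=[1,1,1,1,1])

```text
clock: 15.32
eef_pos: [0.5128, 0.1701, 0.0344]
tool_rot: [-0.118, 0.993, -0.0, -0.002]
ft_force: [0.2, -0.4, -1.3]
grip_width: 0.0624
```

Emit:
arm_command([
  [0,0,0.1],
  [0,0,0.2],
  [0,0,0.25],
  [0,0,0.25],
  [0,0,0.25],
], turn=[0,0,0,0,0], hand=[1,1,1,1,1])

```text
clock: 15.73
eef_pos: [0.5146, 0.1706, 0.0345]
tool_rot: [-0.118, 0.993, 0.0, 0.001]
ft_force: [0.5, -0.4, -2.0]
grip_width: 0.0625
```

```bash
python3 -c "
from tl import *
tile('w11.png'); go(.5142,.1701,.0264,103.5)"
```

```text
shift cm [54.0298 -4.4954  3.385 ] turn 0 | tool_y deg 103.59 pos [0.5146 0.1706 0.0345] F [ 0.5361 -0.4406 -1.9816] t 15.73 w 0.0625 tilt [ 0.0011  0.0004 -1.    ]
tile in tool xy n 14040 c [ 0.0007 -0.0005] mean [ 0.0076 -0.      0.0458] size [65.6 68.3] ang 89.19 zmed 0.046027801007733335
plane slope deg (x,y), z at 0 [0.5358 0.0535] -0.011505494695020213 xmax 0.03504428587520067 y -0.032429802441622774 0.03241415064336153
shift cm [ 0.0418 -0.0454  0.8047] turn 0.0016 | tool_y deg 103.59 pos [0.5145 0.1706 0.0344] F [ 0.5766  0.4949 -1.4716] t 15.78 w 0.0621 tilt [ 0.001   0.0003 -1.    ]
```

Emit:
arm_command([
  [0,0,0.1],
  [0,0,0.2],
  [0,0,0.3],
  [0,0,0.4],
  [0,0,0.45],
], turn=[0,0,0,0,0], hand=[1,1,1,1,1])

```text
clock: 16.2
eef_pos: [0.5139, 0.1704, 0.0292]
tool_rot: [-0.118, 0.993, -0.0, -0.0]
ft_force: [0.4, -0.4, -1.4]
grip_width: 0.0622
```

Emit:
arm_command([
  [0,0,0],
  [0,0,0.05],
  [0,0,0.1],
  [0,0,0.15],
  [0,0,0.15],
], turn=[0,0,0,0,0], hand=[1,1,1,1,1])

```text
clock: 16.62
eef_pos: [0.514, 0.1705, 0.0278]
tool_rot: [-0.118, 0.993, -0.0, -0.0]
ft_force: [-0.3, 0.2, -1.7]
grip_width: 0.0622
```

Emit:
arm_command([
  [0,0,0.03],
  [0,0,0.06],
  [0,0,0.09],
  [0,0,0.12],
  [0,0,0.12],
], turn=[0,0,0,0,0], hand=[1,1,1,1,1])

```text
clock: 17.03
eef_pos: [0.5141, 0.1705, 0.0267]
tool_rot: [-0.118, 0.993, -0.0, -0.0]
ft_force: [-0.5, 0.2, -1.9]
grip_width: 0.0622
```

Emit:
arm_command([
  [0,0,0.02],
  [0,0,0.04],
  [0,0,0.06],
  [0,0,0.06],
], turn=[0,0,0,0], hand=[1,1,1,1])

```text
clock: 17.37
eef_pos: [0.5142, 0.1705, 0.0264]
tool_rot: [-0.118, 0.993, 0.0, 0.0]
ft_force: [-1.0, -0.3, 1.4]
grip_width: 0.0627
```

Emit:
arm_command([
  [0,0,0.03],
  [0,0,0.05],
  [0,0,0.05],
  [0,0,0.05],
], turn=[0,0,0,0], hand=[1,1,1,1])

```text
clock: 17.7
eef_pos: [0.5143, 0.1706, 0.0264]
tool_rot: [-0.118, 0.993, 0.0, 0.0]
ft_force: [-1.9, -1.4, 5.0]
grip_width: 0.0627
```

```bash
python3 -c "
from tl import *
tile('w12.png')"
```

```text
shift cm [54.0012 -4.4965  2.5917] turn 0 | tool_y deg 103.59 pos [0.5143 0.1706 0.0264] F [-1.8594 -1.3898  5.0105] t 17.7 w 0.0627 tilt [ 0.0007  0.0003 -1.    ]
tile in tool xy n 14074 c [ 0.0004 -0.0017] mean [0.0076 0.0001 0.0378] size [68.2 68.8] ang 89.37 zmed 0.03794865798185826
plane slope deg (x,y), z at 0 [0.4523 0.0537] -0.011550340826021008 xmax 0.03503368342159408 y -0.03262961101765268 0.032585059573144864
```

Emit:
arm_command([
  [0,0,0],
  [0,0,0],
  [0,0,0],
  [0,0,0],
  [0,0,0],
], turn=[0,0,0,0,0], hand=[0.25,0.2,0.1,0,0])

```text
clock: 18.17
eef_pos: [0.5141, 0.1705, 0.0255]
tool_rot: [-0.118, 0.993, -0.0, -0.0]
ft_force: [-0.7, -0.0, -0.1]
grip_width: 0.0851
```

Emit:
arm_command([
  [0,0,0],
  [0,0,0],
  [0,0,-0.3],
  [0,0,-0.8],
  [0,0,-1.5],
], turn=[0,0,0,0,0], hand=[0,0,0,0,0])

```text
clock: 18.58
eef_pos: [0.5137, 0.1704, 0.0407]
tool_rot: [-0.118, 0.993, -0.0, -0.0]
ft_force: [0.5, 0.3, 0.4]
grip_width: 0.0853
```

Emit:
arm_command([
  [0,0,-1.5],
  [0,0,-4],
  [0,0,-7],
  [0,0,-10],
  [0,0,-13],
], turn=[0,0,0,0,0], hand=[0,0,0,0,0])

```text
clock: 19.0
eef_pos: [0.5139, 0.1704, 0.1728]
tool_rot: [-0.118, 0.993, 0.0, 0.0]
ft_force: [-0.1, 0.5, -0.6]
grip_width: 0.0852
```

Emit:
arm_command([
  [3,0,-3],
  [6,0,-4],
  [7,0,-4],
  [7,0,-4],
  [7,0,-4],
], turn=[0,0,0,0,0], hand=[0,0,0,0,0])

```text
clock: 19.42
eef_pos: [0.4461, 0.1541, 0.2112]
tool_rot: [-0.118, 0.993, 0.0, 0.001]
ft_force: [0.2, -0.6, 0.1]
grip_width: 0.0851
```

Run:
```python
from h import *
go(0,0,0)
p,d,K,T=snap('wrist','w13.png'); W=cloud(d,K,T); h,z=masks(p,W); x,y=W[...,0],W[...,1]
n=(abs(x-.54)<.12)&(abs(y-.175)<.1)&(d>0)
m=rect(n&(z>.03)&(z<.045),W,'tile');P=W[m];A=np.c_[P[:,:2],np.ones(len(P))];print('slope deg',np.degrees(np.linalg.lstsq(A,P[:,2],rcond=None)[0][:2]))
p,d,K,T=snap('top','t13.png'); W=cloud(d,K,T); h,z=masks(p,W); x,y=W[...,0],W[...,1]
for nm,cx,cy in[('model',.64,.013),('bite',.4868,.010),('case',.765,-.02),('tile',.54,.175)]:
    try: rect((abs(x-cx)<.1)&(abs(y-cy)<.1)&(z>.008)&(z<.06)&d.astype(bool),W,nm)
    except Exception: print(nm,'hidden')
```

```text
shift cm [47.0218 -4.4905 21.0365] turn 0 | tool_y deg 103.6 pos [0.4461 0.1541 0.2112] F [ 0.2135 -0.556   0.1167] t 19.42 w 0.0851 tilt [ 0.0016  0.0005 -1.    ]
tile n 5128 c [0.5382 0.177 ] mean [0.5343 0.176  0.0378] size [119.9  64. ] ang 14.14 zmed 0.03794148511142406
slope deg [ 0.275  -0.0374]
model n 483 c [0.6419 0.0141] mean [0.6401 0.0137 0.0223] size [60.8 58. ] ang 75.39 zmed 0.020204663405409152
bite n 216 c [0.4865 0.0104] mean [0.4851 0.0104 0.0169] size [58.9 43.7] ang 36.65 zmed 0.016913651775395257
case n 2029 c [ 0.7679 -0.0237] mean [ 0.7655 -0.0239  0.0409] size [ 95.  160.5] ang 2.09 zmed 0.04286510024281379
tile n 810 c [0.5506 0.1801] mean [0.5568 0.1762 0.0368] size [100.  79.] ang 12.28 zmed 0.03714836704358788
```

View pics/w13.png

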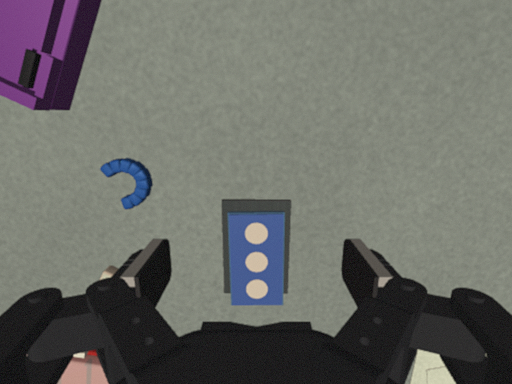

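```bash
python3 -c "
from workcell import *
job_done()"
```

```text
the job is handed in; nothing more can be done
```

The tile is lying on the rubber top of the stand, released and level, and the job was handed in at about 19.6 s of the 72 s allowed.

- **Slide:** I pressed the tile with the shut fingertips and slid it out to about 51 mm overhang. The press read about 6–13 N while sliding, and the highest reading was 18.5 N as I backed off before lifting.
- **Carry and placing:** I pinched it by its sides, carried it over and set it down with about 5 N showing when I let go.

**Last checks:**
- **Tile position:** its top is at 38 mm, as expected. Its centre is at (0.538, 0.177) with yaw 14.1°. The stand, by the wrist camera, is at (0.5385, 0.176) with yaw 13.8°.
- **Level:** the tile reads about 0.3° off level.
- **Bystanders:** the plaster model, bite block and case are within 0.5 mm of where they started.

**What disagreed:**
- The first top-camera estimates of the stand disagreed. Depth was about 2 mm from the wrist camera, and the network point was about 8 mm off sideways. I used the wrist readings, confirmed by a close view of the stand's near end just before lowering.
- The final top-camera reading of the tile was unusable. I think the arm was hiding part of it, so the placing rests on the wrist camera alone.

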